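Fill the bakery's tasting caddy

ROBOT

A 6-joint arm with a two-finger parallel gripper is mounted at the origin on the work surface. World frame = base frame: x ahead of the robot, y to its left, z up, the work surface at z = 0. Lengths are in m, angles in rad, forces in N, time in s.
With the tool pointing down it reaches from about 0.25 to 0.725 m from the base axis. Payload 4 kg.
Tool frame: the origin (TCP) lies midway between the tips of the shut fingers; the grasp point (between the pads) lies 19 mm behind it; z points along the fingers, y is the direction in which the jaws open and shut (so a half turn about z gives the same grasp; the last joint's range is limited). The gripper opens to 85 mm and grips with 20 to 120 N. Pads are 22 mm wide; open, the fingers measure 114 mm over their backs; the gripper's body (76 mm by 85 mm) begins 54 mm behind the grasp point. The pads swing forward as they close: fully open they stand 13 mm farther back than shut.
Start: joints at [-1.179, 0.241, 0.005, 1.335, 0, 1.571], TCP at [0.191, -0.462, 0.231] pointing down, gripper open.
Joint ranges: [-2.72, 2.72], [-1.05, 1.87], [-1.09, 1.28], [-1.99, 2.15], [-1.42, 1.44], [-3.14, 3.14]. Speed limits (rad/s): [2.79, 2.79, 3.14, 3.14, 3.14, 3.14].

INTERFACE

Orientations are given as a unit quaternion [x, y, z, w].
In Python, from workcell import get_obs, camera, camera_model, job_done, masks_of gives the robot as it stands.
- The arm moves only by the tool jog_arm, never from a script. Its argument "deltas" is a list that holds one entry, the list of rows, each a list of 7 numbers: the shift along the tool's x, y, z in mm, then the turn, a rotation vector about the tool's x, y, z in degrees, then the finger opening in mm, from 0 to 85.4. A call has 1 to 5 rows; each row shifts and turns the pose as measured when the row begins, along the tool's axes as they then stand; what a row does not reach is not made up. A row lasts 1/10 s, in which the tool goes at most 50 mm and 8.59 degrees, less where a joint would pass 70% of its speed; a pose out of reach is approached as far as the arm can. A call with a gripper value outside its range is refused whole. The fingers move at their own pace and stop on an object; the grip force is fixed at half the most. Time passes only in rows, so rows that do not move let the fingers close. It gives the time, the measured TCP pose, the force and the opening at its end, in the units of the state.
- get_obs(): the state, without advancing time (a new reading comes with each control period).
- camera(name): name is "scene" or "top" or "wrist"; returns the picture (400x640x3 uint8, red, green, blue); there is no depth.
- camera_model(name): a dict with "fovy" (degrees; the focal length in pixels is half the picture's height over the tangent of half this angle, whatever the lens; pixels are square), "cx", "cy" (the principal point, pixels), "pose" (4x4, takes a point from camera to world coordinates); the wrist camera has in their place "T_tool_cam" (4x4, takes a point from camera to tool coordinates, whose origin is the TCP and whose axes are the flange's). Camera axes: x right, y down, z forward; pixel columns grow to the right and rows downward; lengths in m; the calibration is good to about 2 mm. A picture is of the moment at which its call begins: read the wrist's pose just before it. camera_model takes no time and is no camera call.
- job_done(): hands the job in, once; it reports no verdict.
Trained networks look in the newest picture that a camera, given by its name, has taken for a name from the list of things; names that differ only in an ending like _2 or _b are one class to them, and where a whole thing is asked for, a point or a joint stands for the part that bears it (a point fixed in the world has none). Each returns a list of dicts, best first, with "conf" (0 to 1); they miss things now and then, are a little off and sometimes report something else, mostly with a low value. They report only what shows in the picture. A call takes as long as a camera call. They do not tell look-alikes from the thing itself.
- masks_of(target, camera): "pixels" (400x640 bool, what is visible of it) and "at" ([column, row] in pixels, amid what is visible of it).
The state is a dict: "clock": time; "joint_pos": joint angles; "joint_vel": joint speeds; "tau": joint torques, N m; "eef_pos": TCP position; "tool_rot": TCP orientation; "ft_force": force on the tool from outside, world axes, zero at the start; "ft_torque": the same for the moment, N m; "grip_width": finger opening in m.
Only numpy, scipy, OpenCV 4.12 (cv2) and the standard library are available. Lean on these libraries where they do the work, as an engineer would, in place of code of your own. Each camera call takes 0.05 s, during which the arm holds its last target. There are 200 camera calls.

TASK

Make up the tasting caddy on the bakery counter, where the dish colour tells customers the allergens: sesame-seeded ring in the blue dish, almond-topped bun in the red dish, jam-striped finger biscuit in the yellow dish and apricot jam jar in the green dish. Set each down gently (do not drop it), the right way up and flat in the middle of its dish (to about 1 cm). Leave the seedless dark ring and the bare bun lying where they are.

Things in the scene. Friction and masses are not known exactly. Their poses are not given: they have to be found in the camera images.
- sesame_ring: hard-baked golden ring biscuit covered with pale sesame seeds, 58 mm outside diameter, 26 mm high, small hole, about 60 g, lying flat. Origin: centre of its underside, z up. Loose.
- almond_bun: crusty round brown bun with white almond pieces on its domed top, 56 mm diameter with upright sides to 20 mm, 36 mm high, about 70 g. Origin: centre of its underside, z up. Loose.
- jam_finger: pale bar-shaped biscuit with a dark red jam stripe along its top, 58 mm long (its x), 30 mm wide (its y), 28 mm high, about 60 g, lying flat at any yaw. Origin: centre of its underside, z up. Loose.
- jam_jar: small jar of orange apricot jam with a white lid, 44 mm diameter (lid 46 mm, from 44 to 56 mm up), 56 mm high, about 110 g, standing upright. Origin: centre of its underside, z up. Loose.
- plain_ring: look-alike: dark brown ring biscuit without seeds, same 58 mm by 26 mm size. Does not belong in the caddy. Origin: centre of its underside. Loose.
- plain_bun: look-alike: brown bun with a bare top, no almonds, same 56 mm by 36 mm size. Does not belong in the caddy. Origin: centre of its underside. Loose.
- blue_dish: blue round saucer, 106 mm across at the rim, one of four that stand fixed in two rows of two, 114 mm centre to centre, in a low light-wood caddy (246 mm square, wall top 12 mm above the counter). Origin: centre of its underside, 6 mm above the counter, z up; its flat inner floor is 4 mm above the origin and 47 mm in radius, its rim 9 mm above the origin.
- red_dish: red round saucer, 106 mm across at the rim, one of four that stand fixed in two rows of two, 114 mm centre to centre, in a low light-wood caddy (246 mm square, wall top 12 mm above the counter). Origin: centre of its underside, 6 mm above the counter, z up; its flat inner floor is 4 mm above the origin and 47 mm in radius, its rim 9 mm above the origin.
- yellow_dish: yellow round saucer, 106 mm across at the rim, one of four that stand fixed in two rows of two, 114 mm centre to centre, in a low light-wood caddy (246 mm square, wall top 12 mm above the counter). Origin: centre of its underside, 6 mm above the counter, z up; its flat inner floor is 4 mm above the origin and 47 mm in radius, its rim 9 mm above the origin.
- green_dish: green round saucer, 106 mm across at the rim, one of four that stand fixed in two rows of two, 114 mm centre to centre, in a low light-wood caddy (246 mm square, wall top 12 mm above the counter). Origin: centre of its underside, 6 mm above the counter, z up; its flat inner floor is 4 mm above the origin and 47 mm in radius, its rim 9 mm above the origin.
Things that resemble listed ones, but are neither listed nor needed, are in the scene too. Of the things that look like the plain_ring, take the one that is farthest to the robot's right at the start.

How it is judged:
At the end, for the whole second after the job is handed in: Sesame ring in the blue dish, almond bun in red, jam finger in yellow, jam jar in green, each within 12 mm of the dish centre, origin under 8 mm above the dish origin, tilt under 0.15 rad, released, at rest; plain ring and bun within 20 mm of their start, tilt under 0.15 rad, at rest (horizontal distance between sesame_ring and blue_dish below 0.012 m and z of sesame_ring in the frame of blue_dish below 0.008 m and angle between each of sesame_ring, almond_bun, jam_finger, jam_jar, plain_ring, plain_bun's own z axis and vertical below 0.15 rad and linear speed of each of sesame_ring, almond_bun, jam_finger, jam_jar, plain_ring, plain_bun below 0.02 m/s and angular speed of each of sesame_ring, almond_bun, jam_finger, jam_jar below 0.2 rad/s and horizontal distance between almond_bun and red_dish below 0.012 m and z of almond_bun in the frame of red_dish below 0.008 m and horizontal distance between jam_finger and yellow_dish below 0.012 m and z of jam_finger in the frame of yellow_dish below 0.008 m and horizontal distance between jam_jar and green_dish below 0.012 m and z of jam_jar in the frame of green_dish below 0.008 m and distance of each of plain_ring, plain_bun from where it was at the start of the episode below 0.02 m); the robot touches nothing.
It fails at once if a wanted thing is dropped into its dish (faster than 0.6 m/s close above it, a fall of about 2 cm or more) ((horizontal distance between sesame_ring and blue_dish below 0.05 m and z of sesame_ring in the frame of blue_dish below 0.04 m and linear speed of sesame_ring above 0.6 m/s) or (horizontal distance between almond_bun and red_dish below 0.05 m and z of almond_bun in the frame of red_dish below 0.04 m and linear speed of almond_bun above 0.6 m/s) or (horizontal distance between jam_finger and yellow_dish below 0.05 m and z of jam_finger in the frame of yellow_dish below 0.04 m and linear speed of jam_finger above 0.6 m/s) or (horizontal distance between jam_jar and green_dish below 0.05 m and z of jam_jar in the frame of green_dish below 0.04 m and linear speed of jam_jar above 0.6 m/s)).
It fails at once if the plain ring or the plain bun is shifted more than 20 mm (distance of any of plain_ring, plain_bun from where it was at the start of the episode above 0.02 m).
It also fails if it takes over 99 s, if anything falls off the work surface, if the arm or the gripper's body presses on something with over 40 N, if the wrist force passes 120 N, or if a joint passes its speed limit or range.

## Working session

There is one attempt and no reset: what is moved stays moved. The work goes in short steps, Python scripts to look and compute and a tool call to move; the robot and the scene stay as the last step left them, time stands still between calls to the robot, and variables do not carry over. Pictures are saved under pics/ and viewed, about 12 in all and at most 16, crops included, and the job is handed in when it is done.

Besides the shell and the picture viewer there is one more tool, called after ">>>" by a JSON object that holds its "api" and its "payload". jog_arm: Moves the arm, as the interface text tells. Its arguments: {"type":"object","properties":{"deltas":{"type":"array"}},"required":["deltas"]}

```bash
mkdir -p pics; ls
python3 - <<'E'
from workcell import *
import cv2,numpy as np
np.set_printoptions(precision=4,suppress=True)
o=get_obs();print({k:np.round(v,4) for k,v in o.items()})
for c in ("top","scene"):
    cv2.imwrite(f"pics/{c}0.png",camera(c)[:,:,::-1]); print(c,camera_model(c))
    if c=="top":
        for n in ["sesame_ring","almond_bun","jam_finger","jam_jar","blue_dish","red_dish","yellow_dish","green_dish"]:
            print(n,[(np.round(m["at"],1).tolist(),round(m["conf"],2),int(m["pixels"].sum())) for m in masks_of(n,c)])
print(camera_model("wrist"))
E
```

```text
pics
{'clock': np.float64(0.0), 'joint_pos': array([-1.179 ,  0.2414,  0.0037,  1.3352,  0.    ,  1.5708]), 'joint_vel': array([ 0.0004,  0.0023,  0.0004,  0.0017, -0.002 , -0.0002]), 'tau': array([  0.0018, -37.2321,  25.2406,   0.0169,   0.0001,   0.    ]), 'eef_pos': array([ 0.1907, -0.4615,  0.2304]), 'tool_rot': array([ 0.9809,  0.1946, -0.0002, -0.0011]), 'ft_force': array([-0.3083,  0.4458, -0.5681]), 'ft_torque': array([ 0.047 , -0.0064, -0.004 ]), 'grip_width': np.float64(0.0855)}
top {'fovy': 50.72178120204506, 'cx': 315.9834225087115, 'cy': 194.6095456407149, 'pose': array([[ 0.0219, -0.9806,  0.195 ,  0.3356],
       [-0.9997, -0.0234, -0.0056, -0.0018],
       [ 0.0101, -0.1948, -0.9808,  0.9348],
       [ 0.    ,  0.    ,  0.    ,  1.    ]])}
sesame_ring [([401.5, 168.5], 0.79, 507)]
almond_bun [([465.9, 158.3], 0.69, 412), ([352.5, 227.1], 0.68, 523)]
jam_finger [([468.4, 159.5], 0.91, 387)]
jam_jar [([348.2, 154.3], 0.61, 423), ([249.8, 151.2], 0.56, 1639), ([468.9, 160.8], 0.21, 414)]
blue_dish [([197.1, 138.4], 0.76, 1619)]
red_dish [([229.2, 196.4], 0.91, 1750), ([349.4, 154.5], 0.18, 435)]
yellow_dish [([249.2, 149.1], 0.58, 1633)]
green_dish [([181.3, 184.0], 0.66, 1754)]
scene {'fovy': 57.37656833089389, 'cx': 317.2205354043242, 'cy': 205.39327757167771, 'pose': array([[-0.4953,  0.7133, -0.4958,  0.984 ],
       [ 0.8687,  0.4095, -0.2788,  0.2461],
       [ 0.0042, -0.5688, -0.8225,  0.829 ],
       [ 0.    ,  0.    ,  0.    ,  1.    ]])}
{'fovy': 61.63104170285609, 'cx': 319.0569035534399, 'cy': 200.57657292813604, 'T_tool_cam': array([[-0.0005, -0.9641, -0.2654,  0.066 ],
       [ 1.    , -0.0007,  0.0007,  0.0007],
       [-0.0009, -0.2654,  0.9641, -0.142 ],
       [ 0.    ,  0.    ,  0.    ,  1.    ]])}
```

Run:
```python
import cv2
i=cv2.imread("pics/top0.png")[90:290,140:500]
cv2.imwrite("pics/top0c.png",cv2.resize(i,(792,440),interpolation=cv2.INTER_CUBIC))
```

```text
(no output)
```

View pics/top0c.png

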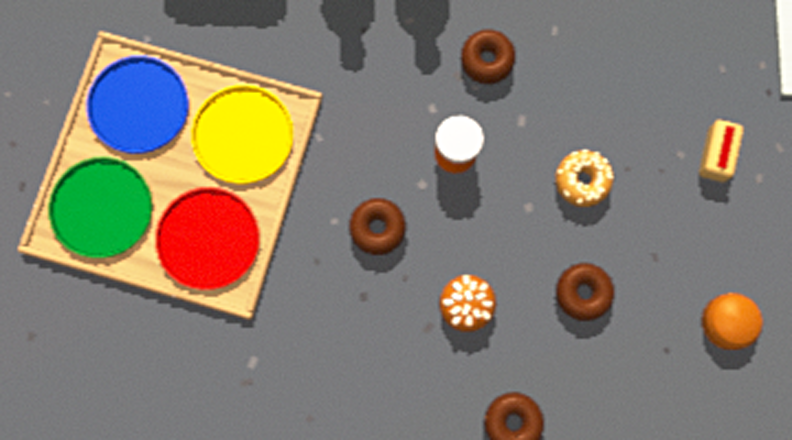

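View pics/scene0.png

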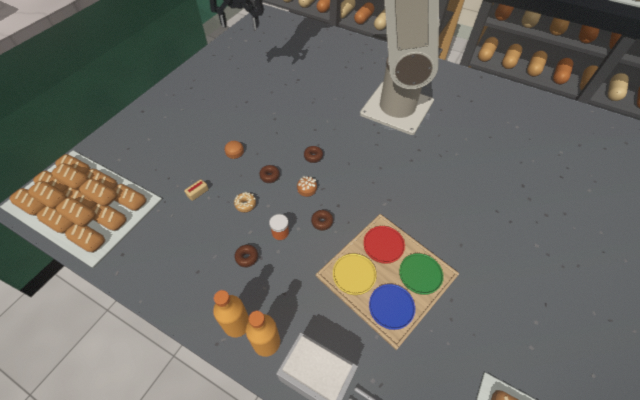

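Top picture: sesame ring at (406,171), almond bun (352,227), jam finger (468,158) and jar (348,153). The dishes are blue (202,137), yellow (250,152), red (235,198) and green (186,184). Four dark rings are look-alikes, at (362,115), (312,193), (406,223) and (374,281). The bare bun is at (473,236). In the scene view, a bottle pair and a napkin box stand at the far side.

```bash
cat > h.py <<'E'
from workcell import *
import cv2,numpy as np
from scipy.spatial.transform import Rotation as R
np.set_printoptions(precision=4,suppress=True)
def shot(name,f=None):
    o=get_obs(); im=camera(name); m=camera_model(name)
    if name=="wrist":
        T=np.eye(4);T[:3,:3]=R.from_quat(o["tool_rot"]).as_matrix();T[:3,3]=o["eef_pos"];P=T@m["T_tool_cam"]
    else: P=m["pose"]
    if f: cv2.imwrite("pics/"+f,im[:,:,::-1])
    return im,(200/np.tan(np.radians(m["fovy"]/2)),m["cx"],m["cy"],P),o
def unproj(c,uv,z):
    f,cx,cy,P=c; d=P[:3,:3]@np.array([(uv[0]-cx)/f,(uv[1]-cy)/f,1]); return (P[:3,3]+d*(z-P[2,3])/d[2])[:2]
def proj(c,X):
    f,cx,cy,P=c; q=P[:3,:3].T@(np.atleast_2d(X)-P[:3,3]).T; return np.c_[f*q[0]/q[2]+cx,f*q[1]/q[2]+cy]
def blobs(mask,amin):
    n,l,s,ce=cv2.connectedComponentsWithStats(mask.astype(np.uint8)); return [(ce[i],s[i,4],l==i) for i in range(1,n) if s[i,4]>=amin]
def go(o,xyz,yaw=None):
    """tool-frame shift mm and tool z turn deg to reach TCP xyz; yaw = world angle of jaw(y) axis mod pi"""
    M=R.from_quat(o["tool_rot"]); d=M.inv().apply(np.array(xyz)-o["eef_pos"])*1000
    y=M.as_matrix()[:,1]; t=None
    if yaw is not None:
        t=-np.degrees((yaw-np.arctan2(y[1],y[0])+np.pi/2)%np.pi-np.pi/2)
    return d.round(1),t
E
python3 - <<'E'
from h import *
im,c,o=shot("top")
hsv=cv2.cvtColor(im,cv2.COLOR_RGB2HSV);H,S,V=cv2.split(hsv)
def seg(lo,hi,s=150,v=60): return (H>=lo)&(H<=hi)&(S>s)&(V>v)
for n,m in dict(blue=seg(100,130),green=seg(50,80),yellow=seg(24,34),red=seg(0,6)|seg(174,180)).items():
    for ce,a,l in blobs(m,900):
        (x,y),_,ang=None or cv2.fitEllipse(max(cv2.findContours(l.astype(np.uint8),0,1)[0],key=len))
        print(n,a,np.round(ce,1),unproj(c,(x,y),.0135), H[l].mean())
m=((S>110)|(V>175)); 
m[:, :292]=0
for ce,a,l in blobs(m,150):
    if a<900:
        p=cv2.minAreaRect(np.argwhere(l)[:,::-1].astype(np.float32)); print(np.round(ce,1),a,"minrect c",np.round(p[0],1),np.round(p[1],1),round(p[2]),"z=.018:",unproj(c,p[0],.018))
E
```

```text
blue 1543 [202.1 137.4] [0.6456 0.2556] 111.24951393389502
green 1661 [185.1 184.1] [0.5357 0.2852] 68.83564118001205
yellow 1561 [249.8 151.1] [0.6176 0.1458] 28.665598975016014
red 1730 [233.8 198.1] [0.5064 0.1749] 10.052601156069365
[361.3 115.4] 439 minrect c [361.5 115.5] [23. 23.] 90 z=.018: [ 0.7061 -0.1079]
[347.9 154.6] 441 minrect c [348.5 155. ] [26. 21.] 90 z=.018: [ 0.6108 -0.0785]
[467.6 158. ] 402 minrect c [467.6 158. ] [15.3 26.9] 14 z=.018: [ 0.6104 -0.3483]
[405.2 170.6] 513 minrect c [405.5 170.5] [25. 25.] 90 z=.018: [ 0.5778 -0.2069]
[311.  192.5] 468 minrect c [311.  192.5] [25. 24.] 90 z=.018: [0.5223 0.0041]
[405.5 222.3] 489 minrect c [405.5 222.5] [25. 25.] 90 z=.018: [ 0.4602 -0.2046]
[352.1 227.4] 523 minrect c [352.  227.5] [25. 24.] 90 z=.018: [ 0.4465 -0.0873]
[472.4 235.7] 568 minrect c [472.5 235.5] [25. 27.] 90 z=.018: [ 0.435  -0.3505]
[373.3 281.7] 516 minrect c [373.1 281.7] [26.4 25.5] 63 z=.018: [ 0.3315 -0.1329]
```

```bash
cat >> h.py <<'E'
def yawnow(o): y=R.from_quat(o["tool_rot"]).as_matrix()[:,1]; return np.degrees(np.arctan2(y[1],y[0]))
def plan(xyz,yaw=None,o=None,step=42,maxn=10):
    """rows (mm, deg) in tool axes to TCP xyz with the tool straight down, jaw axis y at world yaw (deg)"""
    o=o or get_obs(); R0=R.from_quat(o["tool_rot"]); yw=np.radians(yawnow(o) if yaw is None else yaw)
    y=np.array([np.cos(yw),np.sin(yw),0]); z=np.array([0,0,-1.]); R1=R.from_matrix(np.c_[np.cross(y,z),y,z])
    rv=(R0.inv()*R1).as_rotvec(degrees=True); d=np.array(xyz)-o["eef_pos"]
    n=max(1,int(np.ceil(max(np.linalg.norm(d)*1000/step,np.linalg.norm(rv)/8.2))))
    print("clock",o["clock"].round(2),"at",o["eef_pos"],"yaw",round(yawnow(o),1),"q6",o["joint_pos"][5].round(2),"w",o["grip_width"].round(4),"F",o["ft_force"].round(1),"n",n)
    for i in range(min(n,maxn)):
        Ri=R0*R.from_rotvec(rv*i/n,degrees=True); print(np.r_[Ri.inv().apply(d)*1000/n,rv/n].round(1).tolist())
E
python3 -c "
from h import *
plan([.578,-.207,.14],-20)"
```

```text
Traceback (most recent call last):
  File "h.py", line 32, in plan
    print("clock",o["clock"].round(2),"at",o["eef_pos"],"yaw",round(yawnow(o),1),"q6",o["joint_pos"][5].round(2),"w",o["grip_width"].round(4),"F",o["ft_force"].round(1),"n",n)
                  ^^^^^^^^^^^^^^^^
AttributeError: 'float' object has no attribute 'round'
```

```bash
sed -i 's/o\["clock"\].round(2)/round(float(o["clock"]),2)/; s/o\["grip_width"\].round(4)/round(float(o["grip_width"]),4)/; s/o\["joint_pos"\]\[5\].round(2)/round(float(o["joint_pos"][5]),2)/' h.py
python3 -c "
from h import *
plan([.578,-.207,.14],-20,maxn=12)"
```

```text
clock 0.55 at [ 0.1909 -0.4621  0.2313] yaw -67.6 q6 1.57 w 0.0854 F [-0.6  0.2 -0.3] n 12
[37.9, -7.3, 7.6, 0.0, -0.0, -4.0]
[38.3, -4.7, 7.6, 0.0, -0.0, -4.0]
[38.6, -2.0, 7.6, 0.0, -0.0, -4.0]
[38.6, 0.6, 7.6, 0.0, -0.0, -4.0]
[38.5, 3.3, 7.6, 0.0, -0.0, -4.0]
[38.2, 6.0, 7.6, 0.0, -0.0, -4.0]
[37.7, 8.6, 7.6, 0.0, -0.0, -4.0]
[37.0, 11.2, 7.6, 0.0, -0.0, -4.0]
[36.1, 13.7, 7.6, 0.0, -0.0, -4.0]
[35.1, 16.2, 7.6, 0.0, -0.0, -4.0]
[33.9, 18.5, 7.6, 0.0, -0.0, -4.0]
[32.5, 20.8, 7.6, 0.0, -0.0, -4.0]
```

>>> {"api": "jog_arm", "payload": {"deltas": [[[38,-7,7.5,0,0,-4,78],[38,-5,7.5,0,0,-4,78],[38.5,-2,7.5,0,0,-4,78],[38.5,0.5,7.5,0,0,-4,78],[38.5,3,7.5,0,0,-4,78]]]}}

```text
clock: 1.05
eef_pos: [0.3532, -0.3569, 0.1941]
tool_rot: [0.932, 0.363, -0.0, 0.003]
ft_force: [0.7, -0.2, 0.6]
grip_width: 0.0781
```

>>> {"api": "jog_arm", "payload": {"deltas": [[[38,6,7.5,0,0,-4,78],[37.5,8.5,7.5,0,0,-4,78],[37,11,7.5,0,0,-4,78],[36,13.5,7.5,0,0,-4,78],[35,16,7.5,0,0,-4,78]]]}}

```text
clock: 1.55
eef_pos: [0.5191, -0.244, 0.1555]
tool_rot: [0.851, 0.525, -0.0, 0.004]
ft_force: [0.8, -0.1, -0.6]
grip_width: 0.0781
```

```bash
python3 -c "
from h import *
plan([.578,-.207,.14],-20,maxn=12)"
```

```text
clock 1.55 at [ 0.5191 -0.244   0.1555] yaw -26.6 q6 1.6 w 0.0781 F [ 0.8 -0.1 -0.6] n 2
[29.8, 18.0, 7.7, 0.2, 0.2, -3.3]
[28.7, 19.7, 7.8, 0.2, 0.2, -3.3]
```

>>> {"api": "jog_arm", "payload": {"deltas": [[[30,18,8,0.2,0.2,-3.3,78],[29,20,8,0.2,0.2,-3.3,78],[0,0,0,0,0,0,78]]]}}

```text
clock: 1.85
eef_pos: [0.5839, -0.2009, 0.137]
tool_rot: [0.816, 0.578, 0.001, -0.001]
ft_force: [-0.7, 0.7, -0.3]
grip_width: 0.0779
```

```bash
cat >> h.py <<'E'
def look(f,name,zt,box=150):
    """wrist picture; object near the picture middle by mask network and by colour"""
    im,c,o=shot("wrist",f); hsv=cv2.cvtColor(im,cv2.COLOR_RGB2HSV)
    for m in masks_of(name,"wrist")[:3]:
        k=max(cv2.findContours(m["pixels"].astype(np.uint8),0,1)[0],key=len); r=cv2.minAreaRect(k)
        print(name,round(m["conf"],2),"at",np.round(m["at"],1),"rect",np.round(r[0],1),np.round(r[1],1),round(r[2],1),"xy",unproj(c,r[0],zt))
    ci,cr=cv2.minEnclosingCircle(k) ; return im,c,o,hsv
E
python3 - <<'E'
from h import *
look("w1.png","sesame_ring",.013)
print(get_obs()["eef_pos"])
E
```

```text
sesame_ring 0.85 at [316.2 192.2] rect [317.5 201.5] [69.3 69.3] 45.0 xy [ 0.5797 -0.2079]
[ 0.5813 -0.2031  0.1381]
```

View pics/w1.png

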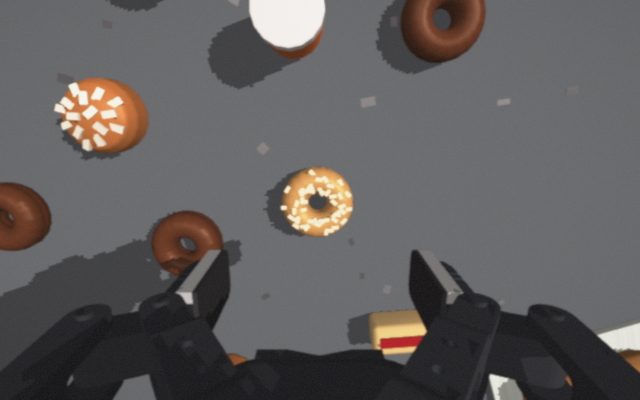

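Wrist view: the sesame ring is at (317,201) with its seeds visible. The almond bun (103,115), the jar (288,20), the finger (397,340) and dark rings surround it. The target choice is confirmed.

```bash
python3 -c "
from h import *
plan([.579,-.2075,.02],-20,step=38)"
```

```text
clock 1.95 at [ 0.5813 -0.2031  0.1381] yaw -19.6 q6 1.58 w 0.0777 F [-0.2  0.4  0.9] n 4
[-1.3, -0.1, 29.5, -0.0, -0.0, 0.1]
[-1.2, -0.1, 29.5, -0.0, -0.0, 0.1]
[-1.2, -0.1, 29.5, -0.0, -0.0, 0.1]
[-1.2, -0.2, 29.5, -0.0, -0.0, 0.1]
```

>>> {"api": "jog_arm", "payload": {"deltas": [[[-1.3,0,30,0,0,0,78],[-1.3,0,30,0,0,0,78],[-1.2,0,30,0,0,0,78],[-1.2,0,25,0,0,0,76],[0,0,0,0,0,0,76]]]}}

```text
clock: 2.45
eef_pos: [0.5771, -0.2139, 0.025]
tool_rot: [0.82, 0.573, 0.001, 0.002]
ft_force: [-1.3, -0.2, 0.3]
grip_width: 0.0757
```

```bash
python3 -c "
from h import *
plan([.579,-.2075,.001],-20,step=15)"
```

```text
clock 2.45 at [ 0.5771 -0.2139  0.025 ] yaw -20.1 q6 1.57 w 0.0757 F [-1.3 -0.2  0.3] n 2
[3.4, -0.3, 12.0, 0.1, 0.0, -0.1]
[3.4, -0.2, 12.0, 0.1, 0.0, -0.1]
```

>>> {"api": "jog_arm", "payload": {"deltas": [[[3.5,0,10,0,0,0,76],[2.5,0,10,0,0,0,76],[0,0,3,0,0,0,76],[0,0,0,0,0,0,76]]]}}

```text
clock: 2.85
eef_pos: [0.5805, -0.2107, 0.0052]
tool_rot: [0.821, 0.571, 0.003, 0.005]
ft_force: [0.5, 1.1, 0.2]
grip_width: 0.0759
```

>>> {"api": "jog_arm", "payload": {"deltas": [[[0,0,0,0,0,0,40],[0,0,0,0,0,0,40],[0,0,0,0,0,0,40],[0,0,0,0,0,0,40],[0,0,0,0,0,0,40]]]}}

```text
clock: 3.35
eef_pos: [0.5829, -0.2112, 0.0085]
tool_rot: [0.821, 0.571, 0.004, 0.007]
ft_force: [-0.3, -0.3, 1.0]
grip_width: 0.0559
```

```bash
python3 -c "
from h import *
plan([.579,-.2075,.001],-20,step=15)"
```

```text
clock 3.35 at [ 0.5829 -0.2112  0.0085] yaw -20.3 q6 1.58 w 0.0559 F [-0.3 -0.3  1. ] n 1
[2.1, -5.1, 7.4, 1.0, 0.1, -0.3]
```

>>> {"api": "jog_arm", "payload": {"deltas": [[[0,0,0,0,0,0,76],[0,0,0,0,0,0,76],[2,-3,0,1,0,0,76],[0,-2,3,0,0,0,76],[0,0,3,0,0,0,76]]]}}

```text
clock: 3.85
eef_pos: [0.579, -0.2073, 0.0024]
tool_rot: [0.821, 0.571, -0.001, -0.0]
ft_force: [0.0, -0.4, -0.1]
grip_width: 0.0761
```

```bash
python3 -c "
from h import *
plan([.579,-.2075,.001],-20,step=15)"
```

```text
clock 3.85 at [ 0.579  -0.2073  0.0024] yaw -20.3 q6 1.58 w 0.0761 F [ 0.  -0.4 -0.1] n 1
[-0.1, 0.1, 1.4, -0.1, 0.1, -0.3]
```

>>> {"api": "jog_arm", "payload": {"deltas": [[[0,0,2,0,0,0,45],[0,0,0.5,0,0,0,45],[0,0,0.5,0,0,0,45],[0,0,0.5,0,0,0,45],[0,0,0.5,0,0,0,45]]]}}

```text
clock: 4.35
eef_pos: [0.5794, -0.2074, 0.0]
tool_rot: [0.821, 0.571, -0.0, 0.0]
ft_force: [-2.1, 1.3, 4.8]
grip_width: 0.0561
```

>>> {"api": "jog_arm", "payload": {"deltas": [[[0,0,0,0,0,0,45],[0,0,-5,0,0,0,45],[0,0,-10,0,0,0,45]]]}}

```text
clock: 4.65
eef_pos: [0.5777, -0.2068, 0.0133]
tool_rot: [0.821, 0.571, -0.002, -0.001]
ft_force: [-0.1, -0.2, -1.0]
grip_width: 0.0564
```

```bash
python3 -c "
from h import *
plan([.6456,.2556,.13],10,maxn=20)"
```

```text
clock 4.65 at [ 0.5777 -0.2068  0.0133] yaw -20.3 q6 1.58 w 0.0564 F [-0.1 -0.2 -1. ] n 12
[38.1, -8.1, -9.7, -0.0, 0.0, -2.5]
[38.4, -6.4, -9.7, -0.0, 0.0, -2.5]
[38.7, -4.7, -9.7, -0.0, 0.0, -2.5]
[38.8, -3.0, -9.7, -0.0, 0.0, -2.5]
[38.9, -1.3, -9.7, -0.0, 0.0, -2.5]
[38.9, 0.4, -9.7, -0.0, 0.0, -2.5]
[38.9, 2.2, -9.7, -0.0, 0.0, -2.5]
[38.8, 3.9, -9.7, -0.0, 0.0, -2.5]
[38.5, 5.6, -9.7, -0.0, 0.0, -2.5]
[38.3, 7.3, -9.7, -0.0, 0.0, -2.5]
[37.9, 9.0, -9.7, -0.0, 0.0, -2.5]
[37.5, 10.6, -9.7, -0.0, 0.0, -2.5]
```

>>> {"api": "jog_arm", "payload": {"deltas": [[[0,0,-25,0,0,0,45],[0,0,-35,0,0,0,45],[0,0,-35,0,0,0,45],[0,0,-20,0,0,0,45],[38,-8,-5,0,0,-2.5,45]]]}}

```text
clock: 5.15
eef_pos: [0.583, -0.1717, 0.1388]
tool_rot: [0.81, 0.587, -0.003, -0.001]
ft_force: [1.5, 1.0, -1.2]
grip_width: 0.0561
```

>>> {"api": "jog_arm", "payload": {"deltas": [[[38,-6,0,0,0,-2.5,45],[39,-5,0,0,0,-2.5,45],[39,-3,0,0,0,-2.5,45],[39,-1,0,0,0,-2.5,45],[39,0.5,0,0,0,-2.5,45]]]}}

```text
clock: 5.65
eef_pos: [0.6155, 0.0248, 0.145]
tool_rot: [0.74, 0.673, 0.001, 0.002]
ft_force: [1.3, 0.0, -0.7]
grip_width: 0.0564
```

```bash
python3 -c "
from h import *
plan([.6456,.2556,.13],10,maxn=20)"
```

```text
clock 5.65 at [0.6155 0.0248 0.145 ] yaw -5.5 q6 1.71 w 0.0564 F [ 1.3  0.  -0.7] n 6
[38.8, 1.3, 2.4, 0.0, 0.0, -2.6]
[38.7, 3.1, 2.4, 0.0, 0.0, -2.6]
[38.5, 4.8, 2.5, 0.0, 0.0, -2.6]
[38.2, 6.5, 2.5, 0.0, 0.0, -2.6]
[37.9, 8.2, 2.5, 0.0, 0.0, -2.6]
[37.5, 9.9, 2.5, 0.0, 0.0, -2.6]
```

>>> {"api": "jog_arm", "payload": {"deltas": [[[39,1,3,0,0,-2.6,45],[39,3,3,0,0,-2.6,45],[38.5,5,5,0,0,-2.6,45],[38,6.5,5,0,0,-2.6,45],[38,8,5,0,0,-2.6,45]]]}}

```text
clock: 6.15
eef_pos: [0.6408, 0.2259, 0.1273]
tool_rot: [0.656, 0.755, 0.002, 0.004]
ft_force: [0.9, 0.3, -0.2]
grip_width: 0.0564
```

>>> {"api": "jog_arm", "payload": {"deltas": [[[35,9,10,0,0,-2.6,45],[0,0,5,0,0,0,45],[0,0,0,0,0,0,45]]]}}

```text
clock: 6.45
eef_pos: [0.6439, 0.2699, 0.1113]
tool_rot: [0.634, 0.773, 0.003, 0.004]
ft_force: [0.6, -0.6, -0.3]
grip_width: 0.0561
```

Run:
```python
from h import *
im,c,o=shot("wrist","w2.png")
H,S,V=cv2.split(cv2.cvtColor(im,cv2.COLOR_RGB2HSV))
for n,z in dict(blue_dish=.0135,sesame_ring=.12).items():
    for m in masks_of(n,"wrist")[:2]: print(n,m["conf"],m["at"],unproj(c,m["at"],z))
plan([.6456,.2556,.05],10,maxn=20)
```

```text
blue_dish 0.77 [320.9, 189.5] [0.6435 0.2782]
blue_dish 0.47 [176.4, 151.2] [0.5373 0.2858]
sesame_ring 0.66 [329.2, 263.5] [0.6469 0.2716]
clock 6.6 at [0.6446 0.2685 0.1126] yaw 11.1 q6 1.77 w 0.0566 F [ 0.1 -0.  -0.3] n 2
[-6.3, -1.1, 31.3, 0.3, 0.0, 0.6]
[-6.4, -0.9, 31.3, 0.3, 0.0, 0.6]
```

View pics/w2.png

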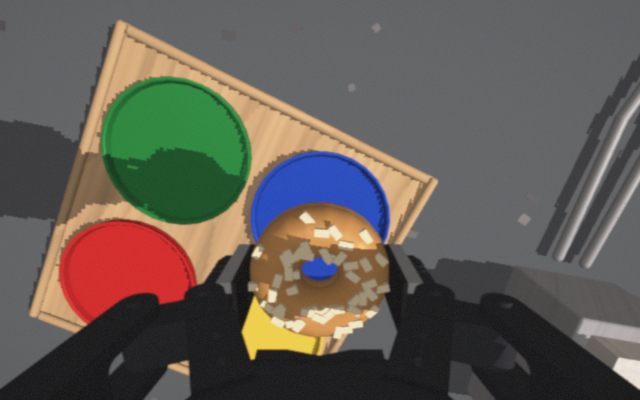

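Wrist view: the ring is held level at (319,268), with the blue dish (320,220) below it. The caddy bears out the top-camera positions.

>>> {"api": "jog_arm", "payload": {"deltas": [[[-6,-1,25,0.3,0,0.6,45],[-5,-1,25,0.3,0,0.6,45],[0,0,15,0,0,0,45],[0,0,5,0,0,0,45],[0,0,0,0,0,0,45]]]}}

```text
clock: 7.1
eef_pos: [0.6492, 0.2499, 0.047]
tool_rot: [0.648, 0.762, 0.003, 0.003]
ft_force: [-0.4, 1.1, -0.9]
grip_width: 0.0565
```

```bash
python3 -c "
from h import *
plan([.646,.256,.012],12,step=12,maxn=20)"
```

```text
clock 7.1 at [0.6492 0.2499 0.047 ] yaw 9.3 q6 1.78 w 0.0565 F [-0.4  1.1 -0.9] n 3
[2.2, -0.8, 11.6, 0.2, 0.0, -0.9]
[2.2, -0.8, 11.6, 0.2, 0.0, -0.9]
[2.2, -0.7, 11.6, 0.2, 0.0, -0.9]
```

>>> {"api": "jog_arm", "payload": {"deltas": [[[2.5,-1,10,0.4,0,0,45],[2.5,-1,9,0.2,0,0,45],[1,-0.5,6,0,0,0,45],[0,0,2,0,0,0,45],[0,0,0,0,0,0,45]]]}}

```text
clock: 7.6
eef_pos: [0.6478, 0.2558, 0.0214]
tool_rot: [0.648, 0.761, 0.001, 0.0]
ft_force: [0.5, -0.1, -1.0]
grip_width: 0.0564
```

```bash
python3 -c "
from h import *
plan([.646,.256,.012],None,step=12,maxn=20)"
```

```text
clock 7.6 at [0.6478 0.2558 0.0214] yaw 9.2 q6 1.79 w 0.0564 F [ 0.5 -0.1 -1. ] n 1
[0.5, -1.8, 9.4, 0.1, -0.0, 0.0]
```

>>> {"api": "jog_arm", "payload": {"deltas": [[[0.5,-1.5,4,0,0,0,45],[0,0,3,0,0,0,45],[0,0,2,0,0,0,45],[0,0,1,0,0,0,45]]]}}

```text
clock: 8.0
eef_pos: [0.6465, 0.2567, 0.0114]
tool_rot: [0.648, 0.762, 0.001, 0.001]
ft_force: [0.3, 0.7, -0.6]
grip_width: 0.0562
```

>>> {"api": "jog_arm", "payload": {"deltas": [[[0,0,1.5,0,0,0,45],[0,0,1,0,0,0,45],[0,0,0.5,0,0,0,45]]]}}

```text
clock: 8.3
eef_pos: [0.6467, 0.2568, 0.0102]
tool_rot: [0.648, 0.762, 0.002, 0.001]
ft_force: [-0.7, -0.7, 0.3]
grip_width: 0.056
```

>>> {"api": "jog_arm", "payload": {"deltas": [[[0,0,1,0,0,0,57],[0,0,0.5,0,0,0,62],[0,0,0,0,0,0,72],[0,0,0,0,0,0,72],[0,0,-6,0,0,0,72]]]}}

```text
clock: 8.8
eef_pos: [0.6465, 0.2566, 0.0139]
tool_rot: [0.648, 0.762, 0.002, 0.001]
ft_force: [0.2, -0.6, -0.2]
grip_width: 0.0719
```

>>> {"api": "jog_arm", "payload": {"deltas": [[[0,0,-15,0,0,0,72],[0,0,-30,0,0,0,72],[0,0,-35,0,0,0,75],[0,0,-35,0,0,0,75]]]}}

```text
clock: 9.2
eef_pos: [0.6427, 0.2551, 0.129]
tool_rot: [0.648, 0.762, -0.004, -0.002]
ft_force: [0.3, 0.1, -0.1]
grip_width: 0.0754
```

Run:
```python
from h import *
im,c,o=shot("wrist","w3.png")
for n,z in dict(blue_dish=.0135,sesame_ring=.022).items():
    for m in masks_of(n,"wrist")[:2]:
        k=max(cv2.findContours(m["pixels"].astype(np.uint8),0,1)[0],key=len); e=cv2.fitEllipse(cv2.convexHull(k)); print(n,m["conf"],np.round(e[0],1),np.round(e[1],1),unproj(c,e[0],z))
plan([.4465,-.0873,.14],-10,maxn=20)
```

```text
blue_dish 0.94 [327.9 193. ] [128.3 132.5] [0.6475 0.257 ]
sesame_ring 0.84 [326.5 195.6] [76.1 77.1] [0.6463 0.2569]
clock 9.35 at [0.6456 0.2563 0.1327] yaw 9.2 q6 1.79 w 0.0753 F [ 0.3  1.  -0.7] n 10
[-30.7, -25.2, -0.8, 0.0, -0.0, 1.9]
[-31.6, -24.1, -0.8, 0.0, -0.0, 1.9]
[-32.3, -23.0, -0.8, 0.0, -0.0, 1.9]
[-33.1, -21.9, -0.8, 0.0, -0.0, 1.9]
[-33.8, -20.8, -0.8, 0.0, -0.0, 1.9]
[-34.5, -19.7, -0.8, 0.0, -0.0, 1.9]
[-35.1, -18.5, -0.8, 0.0, -0.0, 1.9]
[-35.7, -17.3, -0.7, 0.0, -0.0, 1.9]
[-36.3, -16.1, -0.7, 0.0, -0.0, 1.9]
[-36.8, -14.9, -0.7, 0.0, -0.0, 1.9]
```

The sesame ring sits 1.2 mm from the dish centre. The almond bun is next.

>>> {"api": "jog_arm", "payload": {"deltas": [[[-31,-25,0,0,0,1.9,76],[-31.5,-24,0,0,0,1.9,76],[-32.5,-23,0,0,0,1.9,76],[-33,-22,0,0,0,1.9,76],[-34,-21,0,0,0,1.9,76]]]}}

```text
clock: 9.85
eef_pos: [0.5429, 0.0835, 0.1286]
tool_rot: [0.708, 0.706, 0.0, -0.0]
ft_force: [0.2, -0.4, -0.3]
grip_width: 0.0756
```

>>> {"api": "jog_arm", "payload": {"deltas": [[[-34.5,-20,0,0,0,1.9,76],[-35,-18.5,0,0,0,1.9,76],[-35.5,-17,0,0,0,1.9,76],[-35,-16,0,0,0,1.9,76],[0,0,0,0,0,0,76]]]}}

```text
clock: 10.35
eef_pos: [0.4538, -0.0604, 0.1269]
tool_rot: [0.757, 0.654, -0.003, -0.002]
ft_force: [0.0, 0.7, -1.1]
grip_width: 0.0764
```

Run:
```python
from h import *
look("w4.png","almond_bun",.015)
plan([.4465,-.0873,.12],-10,maxn=20)
```

```text
almond_bun 0.87 at [320.1 230.4] rect [319.5 229. ] [70. 69.] 90.0 xy [ 0.4487 -0.0881]
clock 10.45 at [ 0.4566 -0.0582  0.1272] yaw -8.2 q6 1.59 w 0.0757 F [ 0.2 -0.5  1. ] n 1
[-30.3, -5.8, 7.3, -0.3, 0.0, 1.8]
```

View pics/w4.png

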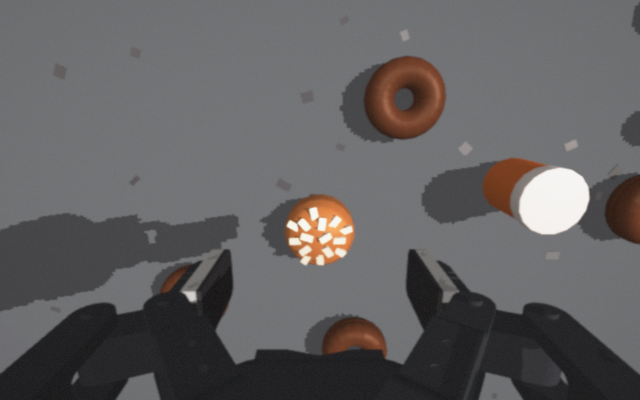

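Wrist view: the almond bun (320,230), with almonds on top, is clear. Dark rings are at (405,97) and (353,335).

>>> {"api": "jog_arm", "payload": {"deltas": [[[-15,-3,10,0,0,0.9,76],[-13,-3,25,0,0,0.9,76],[0,0,30,0,0,0,76],[0,0,20,0,0,0,76],[0,0,0,0,0,0,76]]]}}

```text
clock: 10.95
eef_pos: [0.4525, -0.0811, 0.041]
tool_rot: [0.763, 0.646, 0.002, 0.0]
ft_force: [-0.5, 0.6, 0.1]
grip_width: 0.0758
```

```bash
python3 -c "
from h import *
plan([.448,-.088,.001],None,step=15,maxn=20)"
```

```text
clock 10.95 at [ 0.4525 -0.0811  0.041 ] yaw -9.5 q6 1.56 w 0.0758 F [-0.5  0.6  0.1] n 3
[-2.5, -1.1, 13.3, 0.1, -0.0, 0.0]
[-2.5, -1.1, 13.3, 0.1, -0.0, 0.0]
[-2.5, -1.1, 13.3, 0.1, -0.0, 0.0]
```

>>> {"api": "jog_arm", "payload": {"deltas": [[[-4,-2,13,0,0,0,76],[-2,-1,13,0,0,0,76],[0,0,9,0,0,0,76],[0,0,3,0,0,0,76],[0,0,0,0,0,0,76]]]}}

```text
clock: 11.45
eef_pos: [0.4544, -0.0828, 0.0044]
tool_rot: [0.76, 0.65, 0.004, 0.002]
ft_force: [-0.8, -0.3, 0.7]
grip_width: 0.0762
```

```bash
python3 -c "
from h import *
plan([.448,-.088,.001],None,step=15,maxn=20)"
```

```text
clock 11.45 at [ 0.4544 -0.0828  0.0044] yaw -9.0 q6 1.54 w 0.0762 F [-0.8 -0.3  0.7] n 1
[-6.2, -5.5, 3.4, 0.5, -0.2, 0.0]
```

>>> {"api": "jog_arm", "payload": {"deltas": [[[-5,-4,1,0.4,0,0,76],[-1,-1,1,0,0,0,76],[0,0,0.5,0,0,0,76]]]}}

```text
clock: 11.75
eef_pos: [0.4497, -0.0881, 0.0033]
tool_rot: [0.76, 0.65, 0.002, 0.0]
ft_force: [0.5, 0.1, 0.0]
grip_width: 0.0761
```

```bash
python3 -c "
from h import *
plan([.448,-.088,.001],None,step=15,maxn=20)"
```

```text
clock 11.75 at [ 0.4497 -0.0881  0.0033] yaw -8.9 q6 1.53 w 0.0761 F [0.5 0.1 0. ] n 1
[-0.1, -1.7, 2.3, 0.2, -0.2, 0.0]
```

>>> {"api": "jog_arm", "payload": {"deltas": [[[0,-1.5,2.5,0,0,0,45],[0,0,0.5,0,0,0,45],[0,0,0.5,0,0,0,45],[0,0,0.5,0,0,0,45],[0,0,0.5,0,0,0,45]]]}}

```text
clock: 12.25
eef_pos: [0.4484, -0.0882, 0.0013]
tool_rot: [0.76, 0.65, 0.003, 0.001]
ft_force: [-1.8, -0.4, 4.9]
grip_width: 0.0539
```

>>> {"api": "jog_arm", "payload": {"deltas": [[[0,0,0,0,0,0,45],[0,0,-10,0,0,0,45],[0,0,-25,0,0,0,45],[0,0,-35,0,0,0,45],[0,0,-30,0,0,0,45]]]}}

```text
clock: 12.75
eef_pos: [0.443, -0.0876, 0.1008]
tool_rot: [0.76, 0.65, -0.001, -0.004]
ft_force: [0.5, -0.2, -2.0]
grip_width: 0.0537
```

```bash
python3 -c "
from h import *
plan([.508,.175,.10],10,maxn=20)"
```

```text
clock 12.75 at [ 0.443  -0.0876  0.1008] yaw -9.0 q6 1.53 w 0.0537 F [ 0.5 -0.2 -2. ] n 7
[38.5, 3.3, 0.2, -0.1, -0.0, -2.7]
[38.3, 5.1, 0.2, -0.1, -0.0, -2.7]
[38.0, 7.0, 0.2, -0.1, -0.0, -2.7]
[37.6, 8.7, 0.2, -0.1, -0.0, -2.7]
[37.2, 10.5, 0.2, -0.1, -0.0, -2.7]
[36.6, 12.3, 0.1, -0.1, -0.0, -2.7]
[36.0, 14.0, 0.1, -0.1, -0.0, -2.7]
```

>>> {"api": "jog_arm", "payload": {"deltas": [[[38.5,3,0,0,0,-2.7,45],[38.5,5,0,0,0,-2.7,45],[38,7,0,0,0,-2.7,45],[37.5,9,0,0,0,-2.7,45],[37,10.5,0,0,0,-2.7,45]]]}}

```text
clock: 13.25
eef_pos: [0.4951, 0.1003, 0.1106]
tool_rot: [0.68, 0.733, 0.004, 0.002]
ft_force: [0.2, 0.4, -1.0]
grip_width: 0.0534
```

>>> {"api": "jog_arm", "payload": {"deltas": [[[36.5,12,5,0,0,-2.7,45],[31,14,10,0,0,-2.7,45],[0,0,10,0,0,0,45],[0,0,0,0,0,0,45]]]}}

```text
clock: 13.65
eef_pos: [0.5163, 0.1783, 0.0874]
tool_rot: [0.64, 0.768, 0.006, 0.003]
ft_force: [-0.2, -0.5, 0.4]
grip_width: 0.0535
```

Run:
```python
from h import *
im,c,o=shot("wrist","w5.png")
for n,z in dict(red_dish=.0135,almond_bun=.10).items():
    for m in masks_of(n,"wrist")[:2]:
        k=max(cv2.findContours(m["pixels"].astype(np.uint8),0,1)[0],key=len); e=cv2.fitEllipse(cv2.convexHull(k)); print(n,m["conf"],np.round(e[0],1),np.round(e[1],1),unproj(c,e[0],z))
plan([.508,.1755,.012],None,maxn=20,step=20)
```

```text
red_dish 0.68 [306.3 209.8] [147.6 157. ] [0.5077 0.1771]
almond_bun 0.96 [319.4 274.7] [133.2 145.7] [0.5157 0.1758]
clock 13.8 at [0.5175 0.1774 0.0891] yaw 10.2 q6 1.72 w 0.0536 F [ 0.   0.  -1.5] n 4
[-0.1, -2.7, 19.2, 0.2, -0.0, 0.0]
[-0.1, -2.7, 19.2, 0.2, -0.0, 0.0]
[-0.1, -2.6, 19.2, 0.2, -0.0, 0.0]
[-0.0, -2.5, 19.3, 0.2, -0.0, 0.0]
```

>>> {"api": "jog_arm", "payload": {"deltas": [[[0,-5,19,0.4,0,0,45],[0,-4,19,0.3,0,0,45],[0,0,14,0,0,0,45],[0,0,8,0,0,0,45],[0,0,0,0,0,0,45]]]}}

```text
clock: 14.3
eef_pos: [0.5111, 0.1703, 0.0317]
tool_rot: [0.645, 0.764, 0.004, 0.002]
ft_force: [0.1, -0.5, 1.3]
grip_width: 0.0538
```

```bash
python3 -c "
from h import *
plan([.508,.176,.012],None,step=8,maxn=20)"
```

```text
clock 14.3 at [0.5111 0.1703 0.0317] yaw 9.6 q6 1.72 w 0.0538 F [ 0.1 -0.5  1.3] n 3
[2.0, -0.8, 6.6, 0.2, -0.1, 0.0]
[2.0, -0.7, 6.6, 0.2, -0.1, 0.0]
[2.0, -0.7, 6.6, 0.2, -0.1, 0.0]
```

>>> {"api": "jog_arm", "payload": {"deltas": [[[3,-1,7,0.3,0,0,45],[2.5,-1,5,0.2,0,0,45],[0.5,0,3,0,0,0,45],[0,0,2,0,0,0,45],[0,0,0,0,0,0,45]]]}}

```text
clock: 14.8
eef_pos: [0.51, 0.1761, 0.016]
tool_rot: [0.646, 0.763, 0.003, -0.0]
ft_force: [-0.5, 0.3, -0.2]
grip_width: 0.0534
```

```bash
python3 -c "
from h import *
plan([.508,.176,.0115],None,step=8,maxn=20)"
```

```text
clock 14.8 at [0.51   0.1761 0.016 ] yaw 9.5 q6 1.74 w 0.0534 F [-0.5  0.3 -0.2] n 1
[0.2, -2.0, 4.5, 0.2, -0.2, 0.0]
```

>>> {"api": "jog_arm", "payload": {"deltas": [[[0,-1.5,2,0.2,-0.2,0,45],[0,0,1.5,0,0,0,45],[0,0,1,0,0,0,45],[0,0,0.5,0,0,0,45]]]}}

```text
clock: 15.2
eef_pos: [0.5088, 0.1762, 0.0113]
tool_rot: [0.646, 0.764, 0.0, 0.001]
ft_force: [-2.1, -1.1, 4.7]
grip_width: 0.0534
```

Contact (4.7 N). Release.

>>> {"api": "jog_arm", "payload": {"deltas": [[[0,0,0,0,0,0,57],[0,0,0,0,0,0,64],[0,0,0,0,0,0,72],[0,0,0,0,0,0,72],[0,0,-6,0,0,0,72]]]}}

```text
clock: 15.7
eef_pos: [0.5086, 0.1761, 0.0172]
tool_rot: [0.646, 0.764, 0.0, 0.0]
ft_force: [0.4, -1.0, -0.4]
grip_width: 0.0723
```

>>> {"api": "jog_arm", "payload": {"deltas": [[[0,0,-15,0,0,0,72],[0,0,-30,0,0,0,72],[0,0,-35,0,0,0,72],[0,0,-30,0,0,0,72]]]}}

```text
clock: 16.1
eef_pos: [0.505, 0.1749, 0.1274]
tool_rot: [0.646, 0.764, -0.004, -0.002]
ft_force: [0.0, 0.6, 0.3]
grip_width: 0.072
```

```bash
cat >> h.py <<'E'
def dishchk(f,pairs):
    im,c,o=shot("wrist",f)
    for n,z in pairs:
        for m in masks_of(n,"wrist")[:2]:
            k=max(cv2.findContours(m["pixels"].astype(np.uint8),0,1)[0],key=len); e=cv2.fitEllipse(cv2.convexHull(k)); print(n,round(m["conf"],2),np.round(e[0],1),np.round(e[1],1),unproj(c,e[0],z))
E
python3 - <<'E'
from h import *
dishchk("w6.png",[("red_dish",.0135),("almond_bun",.026)])
plan([.605,-.078,.15],-10,maxn=20)
E
```

```text
red_dish 0.97 [325.7 194. ] [129.8 133.4] [0.508 0.176]
almond_bun 0.63 [325.6 198.2] [74.3 75.2] [0.5078 0.176 ]
clock 16.25 at [0.507  0.1756 0.1285] yaw 9.6 q6 1.74 w 0.0718 F [-0.   0.5  0.3] n 7
[-38.0, 7.8, -3.1, -0.0, 0.0, 2.8]
[-37.6, 9.6, -3.1, -0.0, 0.0, 2.8]
[-37.1, 11.4, -3.1, -0.0, 0.0, 2.8]
[-36.5, 13.2, -3.1, -0.0, 0.0, 2.8]
[-35.8, 15.0, -3.1, -0.0, 0.0, 2.8]
[-35.0, 16.7, -3.1, -0.0, 0.0, 2.8]
[-34.2, 18.4, -3.1, -0.0, 0.0, 2.8]
```

The bun is centred. The jar is next.

>>> {"api": "jog_arm", "payload": {"deltas": [[[-38,8,-3,0,0,2.8,72],[-37.5,9.5,-3,0,0,2.8,72],[-37,11.5,-3,0,0,2.8,72],[-36.5,13,-3,0,0,2.8,72],[-36,15,-3,0,0,2.8,72]]]}}

```text
clock: 16.75
eef_pos: [0.574, -0.0058, 0.1388]
tool_rot: [0.733, 0.68, -0.005, -0.004]
ft_force: [0.5, 0.1, -0.4]
grip_width: 0.072
```

>>> {"api": "jog_arm", "payload": {"deltas": [[[-35,17,-3,0,0,2.8,72],[-26,18,-3,0,0,2.8,72],[0,0,0,0,0,0,72]]]}}

```text
clock: 17.05
eef_pos: [0.6027, -0.0775, 0.1404]
tool_rot: [0.769, 0.639, -0.007, -0.005]
ft_force: [0.4, -0.2, 0.7]
grip_width: 0.0718
```

Run:
```python
from h import *
im,c,o,hsv=look("w7.png","jam_jar",.05)
w=(hsv[:,:,1]<40)&(hsv[:,:,2]>150)
for ce,a,l in blobs(w,1500):
    e=cv2.fitEllipse(max(cv2.findContours(l.astype(np.uint8),0,1)[0],key=len)); print("lid",np.round(e[0],1),np.round(e[1],1),unproj(c,e[0],.056))
plan([.605,-.078,.15],-10,maxn=20)
```

```text
jam_jar 0.83 at [328.5 196.3] rect [328.8 196.9] [64.8 72.4] 26.6 xy [ 0.6082 -0.0744]
lid [327.2 201. ] [62.9 64.6] [ 0.6068 -0.0755]
clock 17.15 at [ 0.6008 -0.0744  0.1399] yaw -10.3 q6 1.63 w 0.0717 F [-0.   1.   0.1] n 1
[-2.8, 4.5, -10.2, -1.2, 0.2, -0.3]
```

View pics/w7.png

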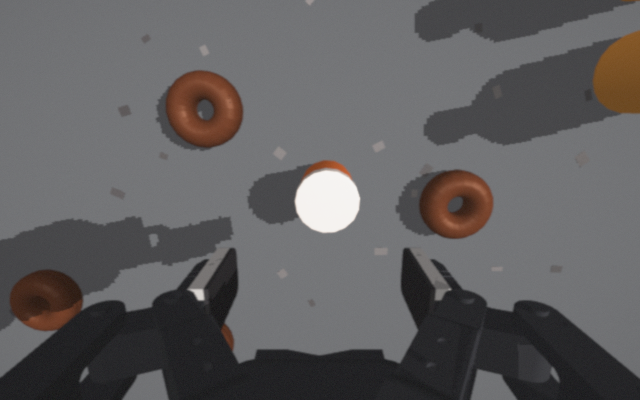

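Wrist view: the jar lid is at (327,201). The nearest dark ring (457,204) stays clear of the jaws.

>>> {"api": "jog_arm", "payload": {"deltas": [[[0,6,20,-1,0,0,66],[0,1,20,0,0,0,66],[0,0,15,0,0,0,66],[0,0,0,0,0,0,66]]]}}

```text
clock: 17.55
eef_pos: [0.6038, -0.0703, 0.0809]
tool_rot: [0.765, 0.644, -0.003, -0.003]
ft_force: [-1.1, 0.8, 0.6]
grip_width: 0.0656
```

```bash
python3 -c "
from h import *
plan([.6065,-.0755,.004],None,step=20,maxn=20)"
```

```text
clock 17.55 at [ 0.6038 -0.0703  0.0809] yaw -9.9 q6 1.63 w 0.0656 F [-1.1  0.8  0.6] n 4
[-1.1, 1.0, 19.2, -0.1, 0.0, 0.0]
[-1.1, 1.0, 19.2, -0.1, 0.0, 0.0]
[-1.2, 1.0, 19.2, -0.1, 0.0, 0.0]
[-1.2, 0.9, 19.2, -0.1, 0.0, 0.0]
```

>>> {"api": "jog_arm", "payload": {"deltas": [[[-5,3.5,19,-0.4,0,0,66],[-1,0,19,0,0,0,66],[0,0,19,0,0,0,66],[0,0,12,0,0,0,66],[0,0,0,0,0,0,66]]]}}

```text
clock: 18.05
eef_pos: [0.6052, -0.0708, 0.0123]
tool_rot: [0.762, 0.647, -0.001, -0.0]
ft_force: [0.2, 0.4, 0.3]
grip_width: 0.066
```

```bash
python3 -c "
from h import *
plan([.6065,-.0755,.004],None,step=20,maxn=20)"
```

```text
clock 18.05 at [ 0.6052 -0.0708  0.0123] yaw -9.3 q6 1.62 w 0.066 F [0.2 0.4 0.3] n 1
[-4.5, 2.0, 8.3, -0.1, 0.0, 0.0]
```

>>> {"api": "jog_arm", "payload": {"deltas": [[[-4,2,4,0,0,0,66],[0,0,3,0,0,0,66],[0,0,1.5,0,0,0,66],[0,0,0.5,0,0,0,66]]]}}

```text
clock: 18.45
eef_pos: [0.6088, -0.0748, 0.0058]
tool_rot: [0.762, 0.648, 0.001, 0.002]
ft_force: [0.3, -0.2, 0.1]
grip_width: 0.0661
```

>>> {"api": "jog_arm", "payload": {"deltas": [[[0,0,0.5,0,0,0,32],[0,0,0.5,0,0,0,32],[0,0,0.5,0,0,0,32],[0,0,0.5,0,0,0,32],[0,0,0.5,0,0,0,32]]]}}

```text
clock: 18.95
eef_pos: [0.6095, -0.075, 0.0055]
tool_rot: [0.762, 0.648, 0.002, 0.002]
ft_force: [-1.8, 0.7, 4.7]
grip_width: 0.0427
```

>>> {"api": "jog_arm", "payload": {"deltas": [[[0,0,0,0,0,0,32]]]}}

```text
clock: 19.05
eef_pos: [0.6095, -0.075, 0.0056]
tool_rot: [0.762, 0.648, 0.002, 0.002]
ft_force: [0.3, 0.6, -0.1]
grip_width: 0.043
```

>>> {"api": "jog_arm", "payload": {"deltas": [[[0,0,-10,0,0,0,32],[0,0,-25,0,0,0,32],[0,0,-35,0,0,0,32],[0,0,-30,0,0,0,32],[0,0,0,0,0,0,32]]]}}

```text
clock: 19.55
eef_pos: [0.6074, -0.0747, 0.1071]
tool_rot: [0.762, 0.648, -0.0, 0.0]
ft_force: [1.4, -0.3, -0.1]
grip_width: 0.0432
```

```bash
python3 -c "
from h import *
plan([.537,.2855,.115],14,maxn=20)"
```

```text
clock 19.55 at [ 0.6074 -0.0747  0.1071] yaw -9.2 q6 1.61 w 0.0432 F [ 1.4 -0.3 -0.1] n 9
[38.3, -14.1, -0.9, 0.0, 0.0, -2.6]
[38.8, -12.4, -0.9, 0.0, 0.0, -2.6]
[39.4, -10.6, -0.9, 0.0, 0.0, -2.6]
[39.8, -8.9, -0.9, 0.0, 0.0, -2.6]
[40.2, -7.1, -0.9, 0.0, 0.0, -2.6]
[40.4, -5.2, -0.9, 0.0, 0.0, -2.6]
[40.6, -3.4, -0.9, 0.0, 0.0, -2.6]
[40.8, -1.6, -0.9, 0.0, 0.0, -2.6]
[40.8, 0.3, -0.9, 0.0, 0.0, -2.6]
```

>>> {"api": "jog_arm", "payload": {"deltas": [[[38,-14,0,0,0,-2.6,32],[39,-12.5,0,0,0,-2.6,32],[39.5,-10.5,0,0,0,-2.6,32],[40,-9,0,0,0,-2.6,32],[40,-7,0,0,0,-2.6,32]]]}}

```text
clock: 20.05
eef_pos: [0.5688, 0.1248, 0.1049]
tool_rot: [0.685, 0.729, -0.0, 0.002]
ft_force: [0.4, 1.1, -1.5]
grip_width: 0.0431
```

>>> {"api": "jog_arm", "payload": {"deltas": [[[40.5,-5,0,0,0,-2.6,32],[40.5,-3.5,0,0,0,-2.6,32],[40.5,-1.5,0,0,0,-2.6,32],[36,0,5,0,0,-2.6,32],[0,0,5,0,0,0,32]]]}}

```text
clock: 20.55
eef_pos: [0.5333, 0.2905, 0.09]
tool_rot: [0.61, 0.792, -0.001, 0.0]
ft_force: [-0.3, -0.8, -1.0]
grip_width: 0.0426
```

Run:
```python
from h import *
dishchk("w8.png",[("green_dish",.0135)])
plan([.537,.2855,.016],None,step=20)
```

```text
green_dish 0.82 [325.1 212.6] [139.3 153.5] [0.5369 0.2886]
clock 20.65 at [0.5334 0.2863 0.0892] yaw 14.5 q6 1.81 w 0.0429 F [-0.1 -0.4 -1.5] n 4
[-0.3, 0.9, 18.3, -0.1, 0.1, 0.0]
[-0.4, 0.9, 18.3, -0.1, 0.1, 0.0]
[-0.4, 0.9, 18.3, -0.1, 0.1, 0.0]
[-0.4, 0.8, 18.3, -0.1, 0.1, 0.0]
```

View pics/w8.png

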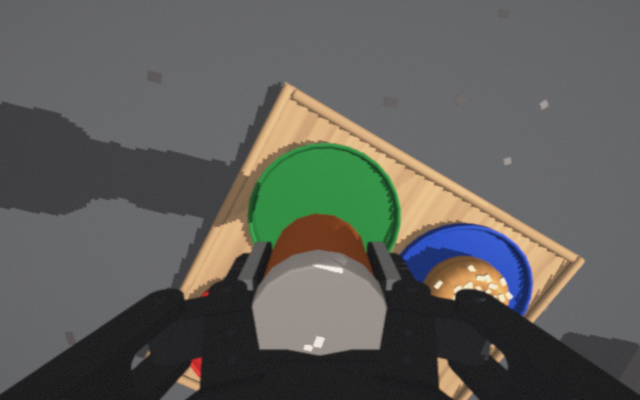

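Wrist view: the jar is held upright at (320,290) above the green dish (325,213). The sesame ring lies in the blue dish at (470,280).

>>> {"api": "jog_arm", "payload": {"deltas": [[[1,2.5,18,0,0,0,32],[0,0.5,18,0,0,0,32],[0,0,15,0,0,0,32],[0,0,7,0,0,0,32],[0,0,0,0,0,0,32]]]}}

```text
clock: 21.15
eef_pos: [0.5375, 0.2807, 0.0286]
tool_rot: [0.616, 0.788, -0.005, 0.001]
ft_force: [0.3, 0.3, -0.5]
grip_width: 0.0429
```

```bash
python3 -c "
from h import *
plan([.537,.286,.016],None,step=8,maxn=20)"
```

```text
clock 21.15 at [0.5375 0.2807 0.0286] yaw 14.0 q6 1.81 w 0.0429 F [ 0.3  0.3 -0.5] n 2
[2.7, 0.4, 6.3, -0.2, 0.2, 0.0]
[2.7, 0.4, 6.3, -0.2, 0.2, 0.0]
```

>>> {"api": "jog_arm", "payload": {"deltas": [[[3.5,0.5,5,-0.2,0.3,0,32],[2,0,3,-0.2,0.1,0,32],[0,0,1,0,0,0,32],[0,0,0,0,0,0,32]]]}}

```text
clock: 21.55
eef_pos: [0.5384, 0.2855, 0.0209]
tool_rot: [0.617, 0.787, 0.002, 0.001]
ft_force: [-0.5, -0.2, -1.7]
grip_width: 0.0426
```

```bash
python3 -c "
from h import *
plan([.537,.286,.016],None,step=8,maxn=20)"
```

```text
clock 21.55 at [0.5384 0.2855 0.0209] yaw 13.8 q6 1.82 w 0.0426 F [-0.5 -0.2 -1.7] n 1
[0.9, -1.3, 4.9, 0.3, -0.0, 0.0]
```

>>> {"api": "jog_arm", "payload": {"deltas": [[[0.5,-1,2,0.2,0,0,32],[0,0,2,0,0,0,32],[0,0,1,0,0,0,32],[0,0,1,0,0,0,32]]]}}

```text
clock: 21.95
eef_pos: [0.5379, 0.2866, 0.0158]
tool_rot: [0.617, 0.787, 0.001, 0.001]
ft_force: [-0.3, 0.7, -0.1]
grip_width: 0.0426
```

>>> {"api": "jog_arm", "payload": {"deltas": [[[0,0,1,0,0,0,32],[0,0,0.5,0,0,0,46],[0,0,0,0,0,0,54],[0,0,0,0,0,0,62],[0,0,0,0,0,0,62]]]}}

```text
clock: 22.45
eef_pos: [0.5385, 0.287, 0.0154]
tool_rot: [0.617, 0.787, 0.002, 0.001]
ft_force: [0.5, 0.2, 0.1]
grip_width: 0.0618
```

>>> {"api": "jog_arm", "payload": {"deltas": [[[0,0,-10,0,0,0,62],[0,0,-25,0,0,0,62],[0,0,-35,0,0,0,62],[0,0,-35,0,0,0,62],[0,0,-15,0,0,0,62]]]}}

```text
clock: 22.95
eef_pos: [0.5358, 0.2855, 0.1381]
tool_rot: [0.617, 0.787, -0.001, -0.001]
ft_force: [-0.2, -0.0, -1.3]
grip_width: 0.0621
```

Run:
```python
from h import *
im,c,o=shot("wrist","w9.png"); hsv=cv2.cvtColor(im,cv2.COLOR_RGB2HSV)
for m in masks_of("green_dish","wrist")[:1]:
    e=cv2.fitEllipse(cv2.convexHull(max(cv2.findContours(m["pixels"].astype(np.uint8),0,1)[0],key=len))); print("green",m["conf"],unproj(c,e[0],.0135))
w=(hsv[:,:,1]<40)&(hsv[:,:,2]>150)
for ce,a,l in blobs(w,1500):
    e=cv2.fitEllipse(max(cv2.findContours(l.astype(np.uint8),0,1)[0],key=len)); print("lid",np.round(e[0],1),np.round(e[1],1),unproj(c,e[0],.066))
plan([.6104,-.342,.15],-30,maxn=20)
```

```text
green 0.56 [0.5373 0.2861]
lid [320.7 210.7] [63.6 66.9] [0.5357 0.2855]
clock 23.05 at [0.5364 0.2858 0.1379] yaw 13.8 q6 1.82 w 0.0621 F [-0.5 -0.1  0.5] n 16
[-39.2, -4.9, -0.7, -0.0, 0.0, 2.7]
[-39.4, -3.0, -0.7, -0.0, 0.0, 2.7]
[-39.5, -1.1, -0.8, -0.0, 0.0, 2.7]
[-39.5, 0.8, -0.8, -0.0, 0.0, 2.7]
[-39.4, 2.7, -0.8, -0.0, 0.0, 2.7]
[-39.2, 4.5, -0.8, -0.0, 0.0, 2.7]
[-39.0, 6.4, -0.8, -0.0, 0.0, 2.7]
[-38.6, 8.3, -0.8, -0.0, 0.0, 2.7]
[-38.2, 10.1, -0.8, -0.0, 0.0, 2.7]
[-37.7, 11.9, -0.8, -0.0, 0.0, 2.7]
[-37.1, 13.7, -0.8, -0.0, 0.0, 2.7]
[-36.4, 15.5, -0.8, -0.0, 0.0, 2.7]
[-35.6, 17.2, -0.8, -0.0, 0.0, 2.7]
[-34.7, 18.9, -0.8, -0.0, 0.0, 2.7]
[-33.8, 20.5, -0.8, -0.0, 0.0, 2.7]
[-32.8, 22.1, -0.8, -0.0, 0.0, 2.7]
```

The jar is centred. The finger biscuit is last; its jaw yaw is about 76°.

Run:
```python
from h import *
plan([.605,-.340,.15],76,maxn=20)
```

```text
clock 23.05 at [0.5364 0.2858 0.1379] yaw 13.8 q6 1.82 w 0.0621 F [-0.5 -0.1  0.5] n 15
[-41.6, -5.5, -0.8, -0.0, -0.0, -4.1]
[-41.1, -8.5, -0.8, -0.0, -0.0, -4.1]
[-40.4, -11.5, -0.8, -0.0, -0.0, -4.1]
[-39.4, -14.4, -0.8, -0.0, -0.0, -4.1]
[-38.3, -17.2, -0.8, -0.0, -0.0, -4.1]
[-37.0, -19.9, -0.8, -0.0, -0.0, -4.1]
[-35.4, -22.5, -0.8, -0.0, -0.0, -4.1]
[-33.7, -25.0, -0.8, -0.0, -0.0, -4.1]
[-31.8, -27.4, -0.8, -0.0, -0.0, -4.1]
[-29.7, -29.6, -0.8, -0.0, -0.0, -4.1]
[-27.5, -31.7, -0.8, -0.0, -0.0, -4.1]
[-25.2, -33.6, -0.8, -0.0, -0.0, -4.1]
[-22.7, -35.3, -0.8, -0.0, -0.0, -4.1]
[-20.1, -36.9, -0.8, -0.0, -0.0, -4.1]
[-17.3, -38.2, -0.8, -0.0, -0.0, -4.1]
```

>>> {"api": "jog_arm", "payload": {"deltas": [[[-41,-5.5,-1,0,0,-4.1,58],[-41,-8.5,-1,0,0,-4.1,58],[-40,-11.5,-1,0,0,-4.1,58],[-39.5,-14.5,-1,0,0,-4.1,58],[-38,-17,-1,0,0,-4.1,58]]]}}

```text
clock: 23.55
eef_pos: [0.558, 0.0782, 0.1385]
tool_rot: [0.455, 0.89, -0.001, -0.002]
ft_force: [0.3, 0.3, -0.4]
grip_width: 0.0578
```

>>> {"api": "jog_arm", "payload": {"deltas": [[[-37,-20,-1,0,0,-4.1,58],[-35.5,-22.5,-1,0,0,-4.1,58],[-33.5,-25,-1,0,0,-4.1,58],[-32,-27.5,-1,0,0,-4.1,58],[-29.5,-29.5,-1,0,0,-4.1,58]]]}}

```text
clock: 24.05
eef_pos: [0.5822, -0.1379, 0.1369]
tool_rot: [0.282, 0.959, -0.001, -0.007]
ft_force: [0.5, 0.2, -0.6]
grip_width: 0.0579
```

Run:
```python
from h import *
plan([.605,-.340,.14],76,maxn=20)
```

```text
clock 24.05 at [ 0.5822 -0.1379  0.1369] yaw 57.3 q6 0.34 w 0.0579 F [ 0.5  0.2 -0.6] n 5
[-25.7, -31.6, -0.8, -0.1, -0.2, -3.7]
[-23.6, -33.2, -0.7, -0.1, -0.2, -3.7]
[-21.3, -34.6, -0.7, -0.1, -0.2, -3.7]
[-19.0, -35.9, -0.7, -0.1, -0.2, -3.7]
[-16.7, -37.1, -0.6, -0.1, -0.2, -3.7]
```

>>> {"api": "jog_arm", "payload": {"deltas": [[[-25.5,-31.5,0,0,-0.2,-3.7,58],[-23.5,-33,0,0,-0.2,-3.7,58],[-21.5,-34.5,0,0,-0.2,-3.7,58],[-19,-36,0,0,-0.2,-3.7,58],[-14,-30,0,0,-0.2,-3.7,58]]]}}

```text
clock: 24.55
eef_pos: [0.6014, -0.3402, 0.1289]
tool_rot: [0.118, 0.993, -0.001, -0.004]
ft_force: [1.2, 0.3, -0.0]
grip_width: 0.0581
```

>>> {"api": "jog_arm", "payload": {"deltas": [[[0,0,0,0,0,0,58]]]}}

```text
clock: 24.65
eef_pos: [0.6001, -0.3448, 0.1266]
tool_rot: [0.12, 0.993, -0.001, -0.005]
ft_force: [0.8, 0.8, -0.0]
grip_width: 0.0579
```

Run:
```python
from h import *
im,c,o,hsv=look("w10.png","jam_finger",.02)
m=masks_of("jam_finger","wrist")[0]["pixels"]; H,S,V=cv2.split(hsv)
red=((H<5)|(H>172))&(S>170)&(V>60)&cv2.dilate(m.astype(np.uint8),np.ones((5,5))).astype(bool)
r=cv2.minAreaRect(np.argwhere(red)[:,::-1].astype(np.float32)); b=cv2.boxPoints(r); print("stripe",r,red.sum(),unproj(c,r[0],.028))
w=[unproj(c,p,.028) for p in b]; e=[w[1]-w[0],w[2]-w[1]]; L=max(e,key=np.linalg.norm); print("len",[np.linalg.norm(x) for x in e],"yaw long",np.degrees(np.arctan2(L[1],L[0])))
plan([.605,-.340,.14],76,maxn=20)
```

```text
jam_finger 0.82 at [317.5 216.3] rect [319.4 213.5] [77.5 40.3] 88.8 xy [ 0.6098 -0.3488]
stripe ((319.0, 219.0), (56.0, 10.0), 90.0) 598 [ 0.6115 -0.3495]
len [np.float64(0.007390718189923799), np.float64(0.04446954071658176)] yaw long -13.599334289892369
clock 24.8 at [ 0.6005 -0.3396  0.1273] yaw 76.4 q6 -0.28 w 0.0577 F [-0.3  0.6  0. ] n 1
[-4.3, 0.7, -12.8, -0.1, -0.6, 0.4]
```

View pics/w10.png

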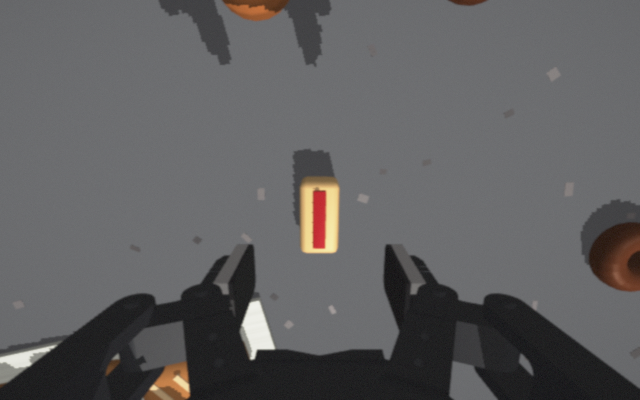

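Wrist view: the finger biscuit is at (319,215), its stripe lined up with the jaws. The pastry tray's corner is at (258,325), low and behind.

```bash
python3 -c "
from h import *
plan([.611,-.349,.04],76.4,step=25,maxn=20)"
```

```text
clock 24.8 at [ 0.6005 -0.3396  0.1273] yaw 76.4 q6 -0.28 w 0.0577 F [-0.3  0.6  0. ] n 4
[-3.3, -1.6, 21.8, -0.0, -0.2, 0.0]
[-3.3, -1.6, 21.8, -0.0, -0.2, 0.0]
[-3.2, -1.6, 21.8, -0.0, -0.2, 0.0]
[-3.2, -1.7, 21.8, -0.0, -0.2, 0.0]
```

>>> {"api": "jog_arm", "payload": {"deltas": [[[-3.5,-2,22,0,-0.4,0,58],[-3.5,-2,22,0,-0.2,0,58],[-3,-1.5,22,0,0,0,58],[-1,-1,18,0,0,0,58],[0,0,0,0,0,0,58]]]}}

```text
clock: 25.3
eef_pos: [0.6112, -0.3388, 0.042]
tool_rot: [0.114, 0.994, 0.0, -0.0]
ft_force: [-0.4, -0.5, -0.1]
grip_width: 0.0579
```

```bash
python3 -c "
from h import *
plan([.611,-.349,.003],76.4,step=15,maxn=20)"
```

```text
clock 25.3 at [ 0.6112 -0.3388  0.042 ] yaw 77.0 q6 -0.28 w 0.0579 F [-0.4 -0.5 -0.1] n 3
[-0.7, -3.3, 13.0, 0.0, -0.0, 0.2]
[-0.7, -3.3, 13.0, 0.0, -0.0, 0.2]
[-0.7, -3.3, 13.0, 0.0, -0.0, 0.2]
```

>>> {"api": "jog_arm", "payload": {"deltas": [[[-1,-7,5,0,0,0.3,58],[-1,-4,10,0,0,0,58],[0,0,12,0,0,0,58],[0,0,6,0,0,0,58],[0,0,0,0,0,0,58]]]}}

```text
clock: 25.8
eef_pos: [0.6127, -0.3484, 0.0099]
tool_rot: [0.115, 0.993, -0.0, 0.002]
ft_force: [0.5, 0.4, -0.3]
grip_width: 0.0579
```

```bash
python3 -c "
from h import *
plan([.611,-.349,.003],76.4,step=15,maxn=20)"
```

```text
clock 25.8 at [ 0.6127 -0.3484  0.0099] yaw 76.8 q6 -0.29 w 0.0579 F [ 0.5  0.4 -0.3] n 1
[1.5, -0.9, 6.9, -0.0, 0.2, 0.4]
```

>>> {"api": "jog_arm", "payload": {"deltas": [[[1,-1,4,0,0.2,0,58],[0.5,0,3,0,0,0,58],[0,0,1,0,0,0,58]]]}}

```text
clock: 26.1
eef_pos: [0.6112, -0.3496, 0.002]
tool_rot: [0.115, 0.993, -0.0, 0.0]
ft_force: [-0.2, 1.0, 0.3]
grip_width: 0.0576
```

>>> {"api": "jog_arm", "payload": {"deltas": [[[0,0,0.5,0,0,0,18],[0,0,0.5,0,0,0,18],[0,0,0.5,0,0,0,18],[0,0,0.5,0,0,0,18],[0,0,0,0,0,0,18]]]}}

```text
clock: 26.6
eef_pos: [0.6119, -0.3499, 0.0015]
tool_rot: [0.115, 0.993, -0.001, 0.001]
ft_force: [0.6, 0.1, -0.5]
grip_width: 0.0293
```

>>> {"api": "jog_arm", "payload": {"deltas": [[[0,0,0,0,0,0,18],[0,0,0,0,0,0,18]]]}}

```text
clock: 26.8
eef_pos: [0.6119, -0.3499, 0.0015]
tool_rot: [0.115, 0.993, -0.001, 0.001]
ft_force: [-1.5, 0.8, 2.1]
grip_width: 0.0289
```

>>> {"api": "jog_arm", "payload": {"deltas": [[[0,0,-10,0,0,0,18],[0,0,-25,0,0,0,18],[0,0,-35,0,0,0,18],[0,0,-30,0,0,0,18],[0,0,0,0,0,0,18]]]}}

```text
clock: 27.3
eef_pos: [0.6101, -0.3488, 0.1033]
tool_rot: [0.115, 0.993, 0.001, -0.001]
ft_force: [0.8, -0.2, -1.3]
grip_width: 0.0291
```

```bash
python3 -c "
from h import *
plan([.6185,.1465,.105],76.4,maxn=20)"
```

```text
clock 27.3 at [ 0.6101 -0.3488  0.1033] yaw 76.8 q6 -0.29 w 0.0291 F [ 0.8 -0.2 -1.3] n 12
[8.7, 40.3, -0.1, 0.0, -0.0, 0.0]
[8.8, 40.3, -0.1, 0.0, -0.0, 0.0]
[8.8, 40.3, -0.1, 0.0, -0.0, 0.0]
[8.8, 40.3, -0.1, 0.0, -0.0, 0.0]
[8.8, 40.3, -0.1, 0.0, -0.0, 0.0]
[8.9, 40.3, -0.1, 0.0, -0.0, 0.0]
[8.9, 40.3, -0.1, 0.0, -0.0, 0.0]
[8.9, 40.3, -0.1, 0.0, -0.0, 0.0]
[8.9, 40.3, -0.1, 0.0, -0.0, 0.0]
[9.0, 40.3, -0.1, 0.0, -0.0, 0.0]
[9.0, 40.3, -0.1, 0.0, -0.0, 0.0]
[9.0, 40.3, -0.1, 0.0, -0.0, 0.0]
```

>>> {"api": "jog_arm", "payload": {"deltas": [[[9,40,0,0,0,0,18],[9,40,0,0,0,0,18],[9,40,0,0,0,0,18],[9,40,0,0,0,0,18],[9,40,0,0,0,0,18]]]}}

```text
clock: 27.8
eef_pos: [0.6115, -0.145, 0.1014]
tool_rot: [0.121, 0.993, -0.001, -0.0]
ft_force: [0.9, 0.8, -1.5]
grip_width: 0.0292
```

>>> {"api": "jog_arm", "payload": {"deltas": [[[9,40,0,0,0,0,18],[9,40,0,0,0,0,18],[9,40,0,0,0,0,18],[9,40,0,0,0,0,18],[9,40,0,0,0,0,18]]]}}

```text
clock: 28.3
eef_pos: [0.6124, 0.0682, 0.0976]
tool_rot: [0.121, 0.993, -0.001, -0.003]
ft_force: [0.7, -0.1, -0.5]
grip_width: 0.0291
```

```bash
python3 -c "
from h import *
plan([.6185,.1465,.105],76.4,maxn=20)"
```

```text
clock 28.3 at [0.6124 0.0682 0.0976] yaw 76.0 q6 0.35 w 0.0291 F [ 0.7 -0.1 -0.5] n 2
[6.5, 38.7, -3.8, -0.1, -0.2, -0.2]
[6.4, 38.7, -3.7, -0.1, -0.2, -0.2]
```

>>> {"api": "jog_arm", "payload": {"deltas": [[[6.5,38,0,0,-0.2,0,18],[5,28,5,0,-0.2,0,18],[0,0,10,0,0,0,18],[0,0,0,0,0,0,18]]]}}

```text
clock: 28.7
eef_pos: [0.6144, 0.1444, 0.079]
tool_rot: [0.117, 0.993, -0.001, -0.001]
ft_force: [-0.3, -0.6, -1.3]
grip_width: 0.029
```

Run:
```python
from h import *
dishchk("w11.png",[("yellow_dish",.0135),("jam_finger",.1)])
plan([.6182,.1469,.03],None,step=20)
```

```text
yellow_dish 0.78 [322.6 217. ] [153.1 162. ] [0.615 0.145]
jam_finger 0.89 [318.9 276.7] [ 89.1 184.1] [0.6114 0.1437]
clock 28.85 at [0.616  0.1432 0.0811] yaw 76.4 q6 0.47 w 0.0293 F [-0.5  0.1 -0.6] n 3
[-0.4, 1.4, 17.0, -0.0, 0.0, 0.0]
[-0.4, 1.4, 17.0, -0.0, 0.0, 0.0]
[-0.4, 1.4, 17.0, -0.0, 0.0, 0.0]
```

View pics/w11.png

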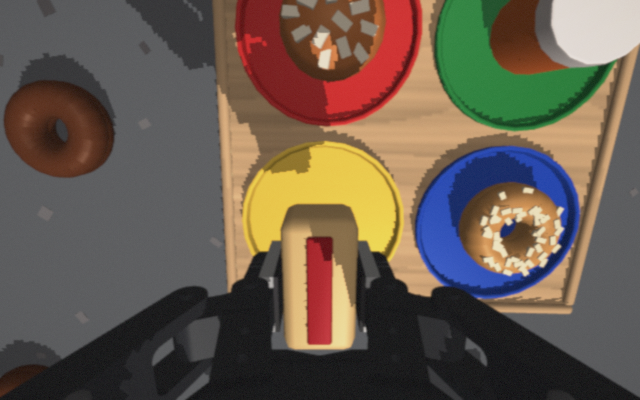

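Wrist view: the finger is held level at (319,280) over the yellow dish (322,217), and the other three stand in their dishes.

>>> {"api": "jog_arm", "payload": {"deltas": [[[0,3,18,0,0,0,18],[0,1,18,0,0,0,18],[0,0,15,0,0,0,18],[0,0,6,0,0,0,18],[0,0,0,0,0,0,18]]]}}

```text
clock: 29.35
eef_pos: [0.6207, 0.14, 0.0262]
tool_rot: [0.123, 0.992, -0.0, 0.004]
ft_force: [0.8, -0.3, 0.0]
grip_width: 0.0288
```

```bash
python3 -c "
from h import *
plan([.618,.1467,.012],None,step=8,maxn=20)"
```

```text
clock 29.35 at [0.6207 0.14   0.0262] yaw 75.8 q6 0.47 w 0.0288 F [ 0.8 -0.3  0. ] n 2
[2.2, 2.9, 7.1, 0.0, 0.2, -0.0]
[2.2, 2.9, 7.1, 0.0, 0.2, -0.0]
```

>>> {"api": "jog_arm", "payload": {"deltas": [[[3,4.5,3,0,0.3,0,18],[1.5,2,4,0,0.1,0,18],[0,0,2,0,0,0,18],[0,0,0,0,0,0,18]]]}}

```text
clock: 29.75
eef_pos: [0.6198, 0.147, 0.0194]
tool_rot: [0.125, 0.992, 0.001, 0.002]
ft_force: [0.8, 0.3, -1.3]
grip_width: 0.029
```

```bash
python3 -c "
from h import *
plan([.618,.1467,.012],None,step=8,maxn=20)"
```

```text
clock 29.75 at [0.6198 0.147  0.0194] yaw 75.7 q6 0.48 w 0.029 F [ 0.8  0.3 -1.3] n 1
[1.6, -0.8, 7.4, 0.2, 0.2, -0.0]
```

>>> {"api": "jog_arm", "payload": {"deltas": [[[1.5,-0.5,3,0.1,0.1,0,18],[0,0,2.5,0,0,0,18],[0,0,1.5,0,0,0,18],[0,0,1,0,0,0,18]]]}}

```text
clock: 30.15
eef_pos: [0.6186, 0.1475, 0.0116]
tool_rot: [0.124, 0.992, 0.001, 0.001]
ft_force: [0.1, -0.1, -1.0]
grip_width: 0.029
```

>>> {"api": "jog_arm", "payload": {"deltas": [[[0,0,0.5,0,0,0,18],[0,0,0,0,0,0,32],[0,0,0,0,0,0,40],[0,0,0,0,0,0,48],[0,0,0,0,0,0,48]]]}}

```text
clock: 30.65
eef_pos: [0.6192, 0.1476, 0.0119]
tool_rot: [0.124, 0.992, 0.001, 0.002]
ft_force: [0.1, -0.7, -0.4]
grip_width: 0.048
```

>>> {"api": "jog_arm", "payload": {"deltas": [[[0,0,-10,0,0,0,48],[0,0,-25,0,0,0,48],[0,0,-35,0,0,0,48],[0,0,-35,0,0,0,48],[0,0,-20,0,0,0,48]]]}}

```text
clock: 31.15
eef_pos: [0.6156, 0.1466, 0.1387]
tool_rot: [0.124, 0.992, -0.001, -0.002]
ft_force: [0.4, 0.9, 0.9]
grip_width: 0.048
```

>>> {"api": "jog_arm", "payload": {"deltas": [[[-30,0,-30,0,0,0,48],[-30,0,-20,0,0,0,48],[0,0,0,0,0,0,48]]]}}

```text
clock: 31.45
eef_pos: [0.6735, 0.1317, 0.1955]
tool_rot: [0.123, 0.992, -0.0, -0.001]
ft_force: [0.9, -0.9, -0.6]
grip_width: 0.0477
```

Run:
```python
from h import *
dishchk("w12.png",[("yellow_dish",.0135),("jam_finger",.03)])
im,c,o=shot("top","top1.png")
H,S,V=cv2.split(cv2.cvtColor(im,cv2.COLOR_RGB2HSV)); m=(S>110)|(V>175); m[:,:292]=0
for ce,a,l in blobs(m,300):
    if a<900: p=cv2.minAreaRect(np.argwhere(l)[:,::-1].astype(np.float32)); print(np.round(p[0],1))
a=cv2.imread("pics/w12.png"); b=cv2.resize(cv2.imread("pics/top1.png")[90:290,140:500],(640,356)); cv2.imwrite("pics/fin.png",cv2.resize(np.vstack([a,b]),(500,590)))
```

```text
yellow_dish 0.77 [319.9 118.3] [111.5 113.9] [0.6163 0.1453]
jam_finger 0.58 [322.3 119.6] [46.3 80.5] [0.6175 0.1471]
[457.   24.5]
[361.5 115.5]
[311.  192.5]
[405.5 222.5]
[472.5 235.5]
[373. 282.]
```

View pics/fin.png

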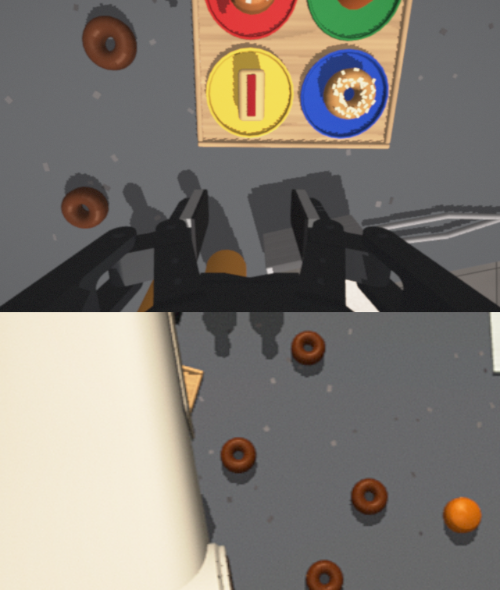

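The finger is centred to within about 2 mm, and the look-alikes' pixels match those at the start. The robot touches nothing, so I am handing in.

```bash
python3 -c "
from workcell import *
print(get_obs()['ft_force']); job_done()"
```

```text
[-0.30476296  0.65578947  0.50777098]
the job is handed in; nothing more can be done
```

I put all four items in their dishes and handed the job in at about 31.6 s on the robot's clock (limit 99 s). Each was lowered until it touched or was about 1 mm above the dish floor, then released. `job_done` gives no verdict, so the figures below are my own camera checks.

| Item | Dish | Distance from dish centre, wrist camera |
|---|---|---|
| Sesame ring | Blue | about 1 mm |
| Almond bun | Red | under 1 mm |
| Jam jar | Green | about 2 mm |
| Jam finger | Yellow | about 2 mm |

- **Look-alikes:** the four dark rings and the bare bun show the same top-camera pixels as at the start, to within about half a pixel.
- **First grasp:** I grasped the sesame ring too high at first, so I opened the jaws, went lower and gripped it again before lifting.
- **Final state:** the last top picture had the arm over most of the caddy. The four items were therefore checked only from the wrist camera, and I judged tilt only by eye. The jaws were open and the arm clear of everything, with a force reading under 1 N, which is only sensor noise.

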